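# Set the test bar up for a run-out check

### The job

Set the round steel test bar up for a run-out check: swing the lid of its wooden case over until it stays open by itself, lift the bar out by its middle, where the case leaves room for fingers, lay it on the bench along the front edge of the checking stand's base plate, up against that edge so that it cannot roll away, and let go of it. Since the raised indicator hangs over the middle of the V-blocks, now take the bar again near one end, pass it in under the indicator and lay it gently into both V-blocks, about centred and fully seated, and let go. Leave the case open, keep everything off the delicate indicator, never let the bar roll off the bench, and leave the caliper, the spanner and the casting where they are.

Things in the scene. Friction and masses are not known exactly. Their poses are not given: they have to be found in the camera images.
- bar_center (a point): Centre of the test bar: a ground steel tube, 36 mm in diameter, 170 mm long, about 0.45 kg, with a shallow groove round it near each end. Its own y axis runs along the bar; it may be turned about it by any angle. It starts lying in the shut case. On the flat bench it rolls freely at the lightest push.
- case_mid (a point): Point on the axis of the bar as it lies in the wooden case, 30 mm above the bench; fixed. x to the hinge (back), y along case and bar. Lower half 110 (x) by 230 by 50 mm high, walls and floor 6 mm. Rigid saddles enclose both ends of the bar up to 2 mm below its top; only the middle 68 mm along y is open down to the floor, with 31 mm for a finger on each side of the bar.
- lid (a joint): Angle of the case's lid, rad: 0 shut, growing as its front edge swings up and back, 2.4 at its stop. The hinge turns freely: below about 1.2 the lid falls shut, above about 1.5 it falls open by itself as far as its stop. Lid 110 by 230 by 24 mm, about 0.22 kg, not latched.
- lid_handle (a point): Middle of the lid handle's straight round steel bar: 10 mm thick, 72 mm long along the case's y axis, 32 mm out from the lid's front face (27 mm clear gap behind it), 62 mm above the bench when shut. It moves with the lid on a circle about the hinge line, ends up on top of the lid when that is upright, and can turn between the fingers.
- lid_hinge (a point): Middle of the lid's hinge line, along the back upper edge of the case's lower half, 50 mm above the bench; it runs along the case's y axis. Fixed to the case, axes as the case.
- seat (a point): Where the bar's centre lies when seated and centred in both V-blocks, about 50 mm above the bench; stand fixed. x to the stand's back, y along the seated bar. The two V-blocks are 18 mm thick along y, 64 mm wide along x, centred 30 mm to either side of this point; tops 46 mm above the bench, 90 degree V, 42 mm wide at the top. The bar's ends stand out 46 mm past them.
- front_edge (a point): Middle of the front upper edge of the stand's base plate, axes as the seat's, 120 mm in front of the seat. Plate 8 mm thick, 96 mm wide along y (a bar lying centred along its front edge stands out 37 mm past it at both ends), 190 mm deep. A bar lying on the bench against this edge has its axis 15 mm in front of it, 18 mm above the bench.
- stylus_tip (a point): Tip of the small lever indicator's stylus, raised: 98 mm above the bench, about 30 mm above the top of the seated bar, 14 mm to the -y side of the seat. The indicator, 28 mm wide along y, reaches from there up to 171 mm and 18 mm in front of the tip, with rod and column (184 mm high) behind: no gripper can come down over the bar's middle. Most room is at the bar's +y end.
- indicator: The indicator with its arm and column, fixed to the stand; origin in the middle of the underside of the stand's base plate.
- stand: The checking stand, fixed to the bench: a dark steel base plate 190 by 96 by 8 mm with the two V-blocks and the indicator on it; origin in the middle of the underside of the plate, axes as the seat's.
- caliper: Bystander: steel vernier caliper lying in front of the case, 288 mm long; origin in the middle of its underside.
- spanner: Bystander: steel combination spanner, 219 mm long, lying flat behind the case; origin in the middle of its underside.
- casting: Bystander: aluminium gearbox cover casting with round posts, 145 by 197 mm, 58 mm high; origin in the middle of its underside.

How it is judged:
On the way, in this order (a step that is already met when the one before it is completed fails the run):
1. the lid stays open by itself, untouched (value of joint lid above 2.1 rad and velocity of joint lid below 0.1 rad/s and contact force between the fingers and lid below 0.2 N), for 0.2 s.
2. the bar lies at rest and let go on the bench, along the front edge of the stand's base plate (within 8 mm of touching it) (x of bar_center in the frame of seat between -0.145 and -0.127 m and y of bar_center in the frame of seat between -0.07 and 0.07 m and height (world z) of bar_center below 0.022 m and angle between the y axis of bar_center and the y axis of seat, either way round below 0.12 rad and contact force between the fingers and bar below 0.2 N and linear speed of bar below 0.02 m/s), for 0.4 s.
At the end, for the whole second after the job is handed in: The bar lies at rest in both V-blocks, let go: its centre within 4 mm of the seat across the Vs, 20 mm along them and 5 mm in height, its axis within 0.04 rad of the V line; the case lid still open (over 2.1 rad) (x of bar_center in the frame of seat between -0.004 and 0.004 m and y of bar_center in the frame of seat between -0.02 and 0.02 m and z of bar_center in the frame of seat between -0.005 and 0.005 m and angle between the y axis of bar_center and the y axis of seat, either way round below 0.04 rad and value of joint lid above 2.1 rad and contact force between the fingers and bar below 0.2 N and linear speed of bar below 0.02 m/s); the robot touches nothing.
It fails at once if the indicator is touched with more than 4 N (contact force between indicator and anything else above 4 N).
It fails at once if the bar is dropped or pressed onto the stand with more than 40 N (contact force between bar and stand above 40 N).
It fails at once if the bar falls off the bench (height (world z) of bar_center below -0.02 m).
It fails at once if the caliper, the spanner or the casting is moved by more than 30 mm (distance of any of caliper, spanner, casting from where it was at the start of the episode above 0.03 m).
It also fails if it takes over 72 s, if anything falls off the work surface, if the arm or the gripper's body presses on something with over 40 N, if the wrist force passes 120 N, or if a joint passes its speed limit or range.

### The arm

A 6-joint arm with a two-finger parallel gripper is mounted at the origin on a cart in front of the work surface, level with it; the furniture and walls round the work are solid. World frame = base frame: x ahead of the robot, y to its left, z up, the work surface at z = 0. Lengths are in m, angles in rad, forces in N, time in s.
With the tool pointing down it reaches from about 0.3 to 0.775 m from the base axis. Payload 14.6 kg.
Tool frame: the origin (TCP) lies at the very end of the fingers, on their centre line; the grasp point (between the pads) lies 19 mm behind it; z points along the fingers, y is the line along which they close (so a half turn about z gives the same grasp; the last joint's range is limited). The gripper opens to 94 mm and grips with 3 to 60 N. Pads are 16 mm wide; open, the fingers measure 119 mm over their backs; the gripper's body (75 mm by 177 mm) begins 78 mm behind the grasp point.
Start: joints at [-1.342, 0.3, 1.521, -0, 1.321, -0.067], TCP at [0.16, -0.526, 0.205] pointing down, gripper open.
Joint ranges: [-3.03, 3.03], [-0.79, 2.21], [0.23, 2.52], [-1.04, 4.18], [0, 3.07], [-2.55, 2.55]. Speed limits (rad/s): [2.22, 2.22, 2.57, 3.14, 3.14, 3.14].

### API

Orientations are given as a unit quaternion [w, x, y, z].
In Python, from rig import env, optics gives the robot as it stands.
- The arm moves only by the tool play_rows, never from a script. Its argument "increments" is a list of rows, each a list of 6 numbers: the shift along the tool's x, y, z in m, then the turn, a rotation vector about the tool's x, y, z in degrees. A call has 1 to 20 rows; each row is the pose to reach, as a shift and turn from the pose commanded when the call began, along the tool's axes at that moment; what a row does not reach only later rows make up. A row lasts 1/10 s, in which the tool goes at most 50 mm and 8.59 degrees, less where a joint would pass 70% of its speed; a pose out of reach is approached as far as the arm can. A call with a gripper value outside its range is refused whole. "claw" is the closure, from 0 (fully open) to 1 (shut), set as the call begins (left out, the last holds). The fingers move at their own pace and stop on an object; "newtons" is the grip in N (left out, the last holds). Time passes only in rows, so rows that repeat a pose let the fingers close. It gives the time, the measured TCP pose, the force, the opening and the grip force at its end, in the units of the state.
- env.read_state(): the state, without advancing time (a new reading comes with each control period).
- optics.read_camera(name): name is "scene" or "top" or "wrist"; returns a dict with "image" (400x640x3 uint8, red, green, blue), "K" (3x3 intrinsics, pixels), "camera_from_world" (4x4, takes a point from world to camera coordinates). Camera axes: x right, y down, z forward; pixel columns grow to the right and rows downward; lengths in m; the calibration is good to about 2 mm. A picture is of the moment at which its call begins. There is no depth.
- env.sign_off(): hands the job in; it is judged then, once.
The state is a dict: "time_s": time; "joint_pos": joint angles; "joint_velocities": joint speeds; "effort": joint torques, N m; "tcp_pos": TCP position; "tool_rot": TCP orientation; "wrist_force": force on the tool from outside, world axes, zero at the start; "wrist_torque": the same for the moment, N m; "gripper_width": finger opening in m; "grasp_force": force on a finger pad.
Only numpy, scipy, OpenCV 4.12 (cv2) and the standard library are available. Lean on these libraries where they do the work, as an engineer would, in place of code of your own. Each camera call takes 0.05 s, during which the arm holds its last target. There are 200 camera calls.

## Working session

There is one attempt and no reset: what is moved stays moved. The work goes in short steps, Python scripts to look and compute and a tool call to move; the robot and the scene stay as the last step left them, time stands still between calls to the robot, and variables do not carry over. Pictures are saved under pics/ and viewed, at most 10 in all, crops included, and the job is handed in when it is done.

Besides the shell and the picture viewer there is one more tool, called in YAML: its name, and indented under it one key for each argument. play_rows: Moves the arm, as the interface text tells. Its arguments: {"type":"object","properties":{"increments":{"type":"array","items":{"type":"array","items":{"type":"number"}}},"claw":{"type":"number"},"newtons":{"type":"number"}},"required":["increments"]}

```bash
mkdir -p pics; ls; python3 - <<'E'
from rig import env, optics
import cv2,numpy as np,pickle
d={}
for n in("scene","top"):
    c=optics.read_camera(n);d[n]=c
    cv2.imwrite(f"pics/{n}0.png",c["image"][:,:,::-1]);print(n,c["K"].tolist(),np.round(c["camera_from_world"],3).tolist())
pickle.dump(d,open("c0.pkl","wb"))
print(env.read_state())
E
```

```text
pics
scene [[378.38141504662906, 0.0, 321.1350960642037], [0.0, 378.38141504662906, 199.42481608111572], [0.0, 0.0, 1.0]] [[-0.816, -0.578, -0.0, 0.432], [-0.396, 0.559, -0.728, 0.275], [0.421, -0.594, -0.685, 0.95], [0.0, 0.0, 0.0, 1.0]]
top [[438.74576083773843, 0.0, 316.23137570140216], [0.0, 438.74576083773843, 199.74688531111929], [0.0, 0.0, 1.0]] [[-0.016, -1.0, -0.002, 0.005], [-0.998, 0.016, -0.065, 0.533], [0.065, 0.001, -0.998, 1.115], [0.0, 0.0, 0.0, 1.0]]
{'time_s': 0.1, 'joint_pos': array([-1.34161336e+00,  3.00396088e-01,  1.52152587e+00,  8.80658377e-06,
        1.32066950e+00, -6.66127275e-02]), 'joint_velocities': array([-8.12518524e-04, -4.95586195e-04, -3.28383230e-03,  4.92631953e-04,
       -3.69346672e-04, -9.39313824e-05]), 'effort': array([-3.67060784e-05, -5.32647943e+01, -3.53287590e+01,  7.08615454e-02,
        2.34680978e-02, -6.46499166e-05]), 'tcp_pos': array([ 0.16026586, -0.52589117,  0.20495082]), 'tool_rot': array([-4.98103624e-04,  9.89083072e-01,  1.47358158e-01, -3.62979693e-05]), 'wrist_force': array([-0.114185  ,  0.05882113, -0.22832417]), 'wrist_torque': array([-0.03952448, -0.0165752 , -0.00049077]), 'grasp_force': 0.0, 'gripper_width': 0.0940690787664627}
```

View pics/top0.png

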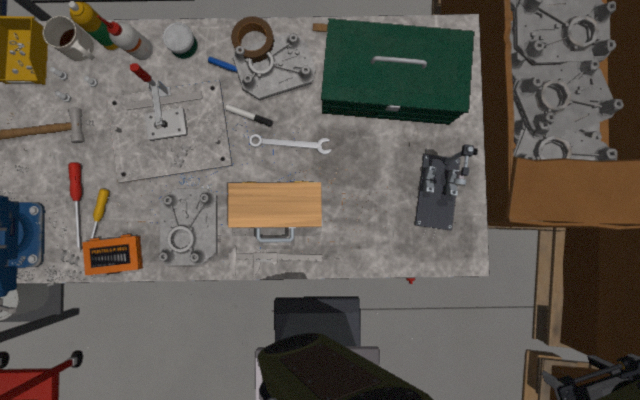

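View pics/scene0.png

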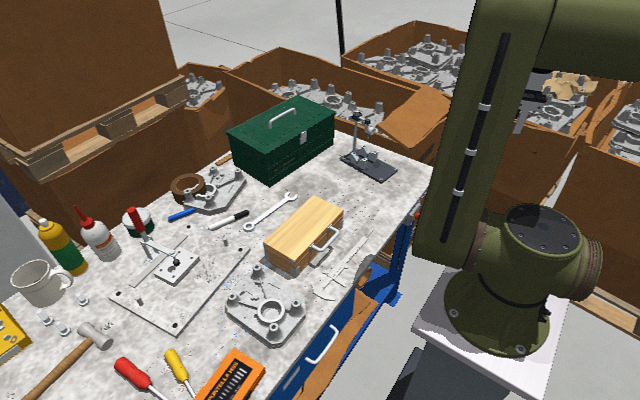

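The top view shows the case lid at px (228–321, 181–227), its handle at about (275,236), and the stand plate at (416–456, 150–229). The caliper is in front of the case at about (278,256). Next I measure these.

```bash
cat > h.py <<'E'
import numpy as np,cv2
def ray(c,p,z):
    "pixel(s) -> world at height z"
    M=np.asarray(c["camera_from_world"]);R=M[:3,:3];o=-R.T@M[:3,3]
    p=np.atleast_2d(np.asarray(p,float));d=np.c_[p,np.ones(len(p))]@np.linalg.inv(c["K"]).T@R
    return o+d*((z-o[2])/d[:,2])[:,None]
def proj(c,P):
    M=np.asarray(c["camera_from_world"]);q=np.atleast_2d(P)@M[:3,:3].T+M[:3,3]
    q=q@np.asarray(c["K"]).T;return q[:,:2]/q[:,2:]
E
python3 - <<'E'
import pickle,cv2,numpy as np
from h import *
d=pickle.load(open("c0.pkl","rb"));c=d["top"];im=c["image"]
hsv=cv2.cvtColor(im,cv2.COLOR_RGB2HSV)
m=np.zeros(im.shape[:2],np.uint8);m[170:240,215:335]=cv2.inRange(hsv,(8,70,80),(28,255,255))[170:240,215:335]
def big(m):
    cs,_=cv2.findContours(m,0,2);return max(cs,key=cv2.contourArea)
k=big(m);r=cv2.minAreaRect(k);b=cv2.boxPoints(r);print("lid",r);print(ray(c,b,.074).round(4))
v=hsv[...,2];s=np.zeros_like(m);s[140:235,405:485]=cv2.inRange(v,0,85)[140:235,405:485]
k=big(s);print(cv2.boundingRect(k));r=cv2.minAreaRect(k);print(r)
a=cv2.resize(im[135:240,400:490],None,fx=6,fy=6,interpolation=cv2.INTER_CUBIC)[:,:,::-1]
a2=cv2.resize(np.repeat(s[135:240,400:490,None],3,2),None,fx=2.6,fy=2.6)
a[:a2.shape[0],540-a2.shape[1]:]=a2 if False else a[:a2.shape[0],540-a2.shape[1]:]
h=cv2.resize(im[175:265,225:330],None,fx=2.4,fy=2.4,interpolation=cv2.INTER_CUBIC)[:,:,::-1]
can=np.zeros((600,800,3),np.uint8);can[:,:540]=a[:600];can[:216,545:797]=h;can[230:230+min(370,a2.shape[0]),550:550+a2.shape[1]]=a2[:370]
cv2.imwrite("pics/crop0.png",can)
E
```

```text
lid ((274.0, 204.0), (46.0, 94.0), 90.0)
[[ 0.579   0.2149  0.074 ]
 [ 0.5753 -0.0163  0.074 ]
 [ 0.4624 -0.0145  0.074 ]
 [ 0.466   0.2151  0.074 ]]
(414, 145, 64, 86)
((443.7319641113281, 185.22401428222656), (53.21842575073242, 88.54830169677734), 10.30484676361084)
```

View pics/crop0.png

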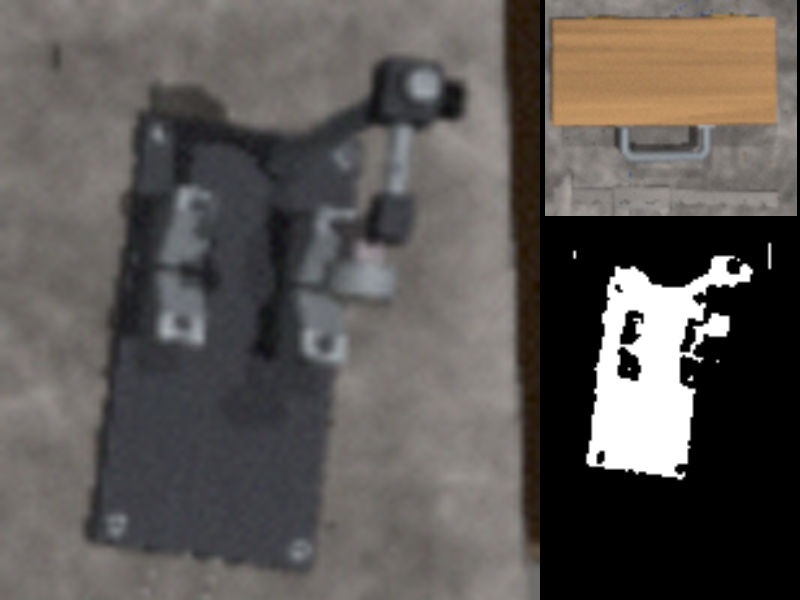

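Crop: the plate's front corners are at crop px (92,541) and (315,570), the back-left corner is at (140,112), and the V-blocks are at (182,265) and (325,280). The handle bar is centred at crop px (663,154). Converting these to world coordinates.

```bash
cat >> h.py <<'E'
from scipy.spatial.transform import Rotation as Ro
def tool(st):
    q=st["tool_rot"];return Ro.from_quat([q[1],q[2],q[3],q[0]])
def inc(st,pos,head):
    "increments (mm, deg) to get TCP to pos, pointing down, tool x heading (deg)"
    R=tool(st);a=np.radians(head)
    T=Ro.from_matrix(np.array([[np.cos(a),np.sin(a),0],[np.sin(a),-np.cos(a),0],[0,0,-1.]]))
    s=R.inv().apply(np.asarray(pos)-st["tcp_pos"]);r=(R.inv()*T).as_rotvec(degrees=True)
    return s.round(4),r.round(2)
E
python3 - <<'E'
import pickle
from h import *
from rig import env
d=pickle.load(open("c0.pkl","rb"));c=d["top"];im=c["image"]
px=lambda u,v:((u+.5)/6-.5+400,(v+.5)/6-.5+135)
P=ray(c,[px(92,541),px(315,570),px(140,112)],.008);print(P.round(4))
print("edge dir",np.degrees(np.arctan2(*(P[0]-P[1])[[1,0]]))-90,"side",np.degrees(np.arctan2(*(P[2]-P[0])[[1,0]])),np.linalg.norm(P[0]-P[1]),np.linalg.norm(P[2]-P[0]))
px=lambda u,v:((u-545+.5)/2.4-.5+225,(v+.5)/2.4-.5+175)
print("handle",ray(c,[px(624,154),px(706,154)],.062).round(4),"lid",ray(c,[px(553,125),px(776,123),px(553,18),px(775,17)],.074).round(4))
st=env.read_state();print(inc(st,[.432,.100,.15],89.1))
E
```

```text
[[ 0.4646 -0.2586  0.008 ]
 [ 0.4506 -0.3545  0.008 ]
 [ 0.6512 -0.2853  0.008 ]]
edge dir -8.314432848180644 side -8.116686491756766 0.09686182102731508 0.18853031924828098
handle [[0.4357 0.1421 0.062 ]
 [0.4343 0.0579 0.062 ]] lid [[ 0.4665  0.2126  0.074 ]
 [ 0.4649 -0.0144  0.074 ]
 [ 0.5759  0.2123  0.074 ]
 [ 0.5733 -0.0152  0.074 ]]
(array([ 0.4424, -0.5194,  0.0555]), array([-5.000e-02, -4.000e-02, -7.215e+01]))
```

play_rows:
  increments:
    - [0.442,-0.52,0.055,0,0,-72]
    - [0.442,-0.52,0.055,0,0,-72]
    - [0.442,-0.52,0.055,0,0,-72]
    - [0.442,-0.52,0.055,0,0,-72]
    - [0.442,-0.52,0.055,0,0,-72]
    - [0.442,-0.52,0.055,0,0,-72]
    - [0.442,-0.52,0.055,0,0,-72]
    - [0.442,-0.52,0.055,0,0,-72]
    - [0.442,-0.52,0.055,0,0,-72]
    - [0.442,-0.52,0.055,0,0,-72]
    - [0.442,-0.52,0.055,0,0,-72]
    - [0.442,-0.52,0.055,0,0,-72]
    - [0.442,-0.52,0.055,0,0,-72]
    - [0.442,-0.52,0.055,0,0,-72]
    - [0.442,-0.52,0.055,0,0,-72]
    - [0.442,-0.52,0.055,0,0,-72]
    - [0.442,-0.52,0.055,0,0,-72]
    - [0.442,-0.52,0.055,0,0,-72]
  claw: 0.745

```text
time_s: 1.9
tcp_pos: [0.4314, 0.0992, 0.1507]
tool_rot: [0.0, 0.714, 0.7, 0.0]
wrist_force: [0.2, -0.3, -0.7]
gripper_width: 0.0237
grasp_force: 0.0
```

```bash
python3 - <<'E'
import pickle
from h import *
from rig import env,optics
c=optics.read_camera("wrist");pickle.dump(c,open("w1.pkl","wb"))
st=env.read_state();print(st["tcp_pos"],st["gripper_width"],c["K"].round(1).tolist())
im=c["image"][:,:,::-1].copy()
for p in proj(c,[[.435,.1,.062],[.435,.136,.062],[.435,.064,.062]]): cv2.circle(im,tuple(int(round(v)) for v in p),2,(0,0,255),-1)
cv2.imwrite("pics/w1.png",im);print(inc(st,[.435,.1,.043],89.4))
E
```

```text
[0.43145759 0.09927063 0.15068061] 0.02392776696783624 [[345.5, 0.0, 318.3], [0.0, 345.5, 194.0], [0.0, 0.0, 1.0]]
(array([0.0008, 0.0035, 0.1077]), array([ 0.02, -0.  , -0.54]))
```

View pics/w1.png

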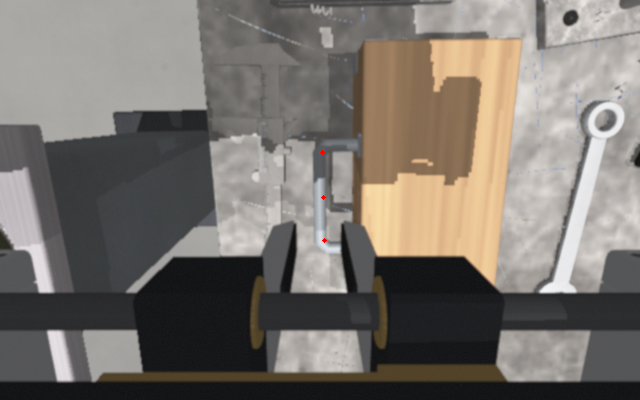

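The wrist view shows the handle bar at px (320,147)–(322,246). My projected points lie on it within about 2 px, so I descend.

play_rows:
  increments:
    - [0.001,0.003,0.01,0,0,-0.5]
    - [0.001,0.003,0.04,0,0,-0.5]
    - [0.001,0.003,0.07,0,0,-0.5]
    - [0.001,0.003,0.09,0,0,-0.5]
    - [0.001,0.003,0.108,0,0,-0.5]
    - [0.001,0.003,0.108,0,0,-0.5]
    - [0.001,0.003,0.108,0,0,-0.5]

```text
time_s: 2.65
tcp_pos: [0.4346, 0.1009, 0.0425]
tool_rot: [-0.0, 0.711, 0.704, -0.0]
wrist_force: [0.4, -0.6, 1.3]
gripper_width: 0.0242
grasp_force: 0.0
```

play_rows:
  increments:
    - [0,0,0,0,0,0]
    - [0,0,0,0,0,0]
    - [0,0,0,0,0,0]
    - [0,0,0,0,0,0]
    - [0,0,0,0,0,0]
  claw: 1.0
  newtons: 10

```text
time_s: 3.15
tcp_pos: [0.4323, 0.1011, 0.0426]
tool_rot: [-0.002, 0.71, 0.704, -0.002]
wrist_force: [-16.7, -0.4, 11.7]
gripper_width: 0.0093
grasp_force: 10.0
```

```bash
python3 - <<'E'
import numpy as np
r=.1425;o=.084
for f in np.arange(.15,2.35,.15):
    print(round(f,2),round(r*(np.cos(o)-np.cos(f+o)),3),round(-r*(np.sin(f+o)-np.sin(o)),3))
E
```

```text
0.15 0.003 -0.021
0.3 0.01 -0.041
0.45 0.019 -0.061
0.6 0.032 -0.078
0.75 0.046 -0.094
0.9 0.063 -0.107
1.05 0.082 -0.117
1.2 0.102 -0.125
1.35 0.123 -0.129
1.5 0.144 -0.131
1.65 0.165 -0.129
1.8 0.186 -0.124
1.95 0.206 -0.116
2.1 0.224 -0.105
2.25 0.24 -0.091
```

play_rows:
  increments:
    - [0,-0.002,-0.01,0,0,0]
    - [0,0.001,-0.021,0,0,0]
    - [0,0.004,-0.031,0,0,0]
    - [0,0.008,-0.041,0,0,0]
    - [0,0.012,-0.051,0,0,0]
    - [0,0.017,-0.061,0,0,0]
    - [0,0.023,-0.07,0,0,0]
    - [0,0.03,-0.078,0,0,0]
    - [0,0.037,-0.086,0,0,0]
    - [0,0.044,-0.094,0,0,0]
    - [0,0.052,-0.101,0,0,0]
    - [0,0.061,-0.107,0,0,0]
    - [0,0.07,-0.112,0,0,0]
    - [0,0.08,-0.117,0,0,0]
    - [0,0.08,-0.117,0,0,0]

```text
time_s: 4.65
tcp_pos: [0.5159, 0.1004, 0.1607]
tool_rot: [0.001, 0.711, 0.704, 0.001]
wrist_force: [-5.4, 1.3, 11.2]
gripper_width: 0.0092
grasp_force: 10.0
```

play_rows:
  increments:
    - [0,0.011,-0.004,0,0,0]
    - [0,0.022,-0.008,0,0,0]
    - [0,0.032,-0.01,0,0,0]
    - [0,0.043,-0.012,0,0,0]
    - [0,0.053,-0.013,0,0,0]
    - [0,0.064,-0.014,0,0,0]
    - [0,0.075,-0.013,0,0,0]
    - [0,0.085,-0.012,0,0,0]
    - [0,0.096,-0.01,0,0,0]
    - [0,0.106,-0.007,0,0,0]
    - [0,0.116,-0.003,0,0,0]
    - [0,0.126,0.001,0,0,0]
    - [0,0.135,0.006,0,0,0]
    - [0,0.144,0.012,0,0,0]
    - [0,0.152,0.019,0,0,0]
    - [0,0.16,0.026,0,0,0]
    - [0,0.16,0.026,0,0,0]

```text
time_s: 6.35
tcp_pos: [0.6756, 0.0987, 0.1324]
tool_rot: [0.0, 0.711, 0.704, 0.0]
wrist_force: [1.4, 1.1, -0.1]
gripper_width: 0.0096
grasp_force: 10.0
```

play_rows:
  increments:
    - [0,0,0,0,0,0]
    - [0,0,0,0,0,0]
    - [0,0,0,0,0,0]
    - [0,0,-0.02,0,0,0]
    - [0,0,-0.05,0,0,0]
    - [0,0,-0.1,0,0,0]
    - [0,-0.05,-0.1,0,0,0]
    - [0,-0.1,-0.1,0,0,0]
    - [0,-0.15,-0.1,0,0,0]
    - [0,-0.16,-0.1,0,0,0]
    - [0,-0.16,-0.1,0,0,0]
  claw: 0.7

```text
time_s: 7.45
tcp_pos: [0.5139, 0.1005, 0.2347]
tool_rot: [0.001, 0.71, 0.704, 0.001]
wrist_force: [0.1, -0.8, 0.2]
gripper_width: 0.0281
grasp_force: 0.0
```

```bash
python3 - <<'E'
import pickle
from h import *
from rig import env,optics
c=optics.read_camera("wrist");t=optics.read_camera("top");pickle.dump((c,t),open("w2.pkl","wb"))
st=env.read_state();print(st["tcp_pos"],st["gripper_width"],st["wrist_force"])
im=np.hstack([cv2.resize(c["image"][:,:,::-1],(480,300)),t["image"][100:400,180:500,::-1]])
cv2.imwrite("pics/w2.png",im)
E
```

```text
[0.51563659 0.10031934 0.2339784 ] 0.028069474292154513 [ 0.71678907 -0.56832953  0.49058193]
```

View pics/w2.png

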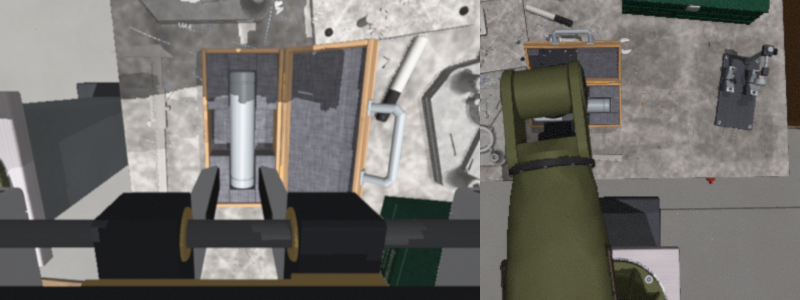

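The lid lies open (wrist view, lid lining at px (320,120)). The bar shows at about (231–254, 70–188) in the 480-px view. Measuring the bar.

```bash
python3 - <<'E'
import pickle
from h import *
from rig import env
c,t=pickle.load(open("w2.pkl","rb"));im=c["image"]
g=cv2.cvtColor(im,cv2.COLOR_RGB2HSV)
m=np.zeros(im.shape[:2],np.uint8);m[75:262,290:355]=cv2.inRange(g,(0,0,125),(180,60,255))[75:262,290:355]
m=cv2.morphologyEx(m,cv2.MORPH_OPEN,np.ones((5,5)))
k=max(cv2.findContours(m,0,2)[0],key=cv2.contourArea);x,y,w,h=cv2.boundingRect(k);print(x,y,w,h)
for r in range(y+5,y+h,15):
    q=np.where(m[r])[0];print(r,q.min(),q.max(),end=' | ')
r=cv2.minAreaRect(k);print(r)
(cx,cy),_,_=r
print("centre",ray(c,[[cx,cy]],.034),"ends",ray(c,[[cx,y],[cx,y+h]],.035))
E
```

```text
290 97 65 155
102 315 336 | 117 315 336 | 132 290 354 | 147 290 354 | 162 290 354 | 177 294 354 | 192 308 342 | 207 308 337 | 222 290 346 | 237 294 336 | ((322.0, 174.0), (154.0, 64.0), 90.0)
centre [[0.51828111 0.10030337 0.034     ]] ends [[0.51878255 0.18313908 0.035     ]
 [0.51769246 0.00740429 0.035     ]]
```

play_rows:
  increments:
    - [0.012,0.004,0.04,0,0,0]
    - [0.012,0.004,0.08,0,0,0]
    - [0.012,0.004,0.12,0,0,0]
    - [0.012,0.004,0.15,0,0,0]
    - [0.012,0.004,0.16,0,0,0]
    - [0.012,0.004,0.16,0,0,0]
  claw: 0.362

```text
time_s: 8.15
tcp_pos: [0.519, 0.1122, 0.0723]
tool_rot: [-0.001, 0.711, 0.704, -0.001]
wrist_force: [-1.0, -1.5, -0.1]
gripper_width: 0.0599
grasp_force: 0.0
```

```bash
python3 - <<'E'
from h import *
from rig import env
st=env.read_state();print(st["tcp_pos"],st["gripper_width"],inc(st,[.519,.112,.017],89.4))
E
```

```text
[0.51904356 0.11215299 0.07234673] 0.05991127150675709 (array([-0.0001,  0.0001,  0.0553]), array([-0.13,  0.02,  0.03]))
```

play_rows:
  increments:
    - [0,0,0.015,0,0,0]
    - [0,0,0.03,0,0,0]
    - [0,0,0.045,0,0,0]
    - [0,0,0.055,0,0,0]
    - [0,0,0.055,0,0,0]
    - [0,0,0.055,0,0,0]

```text
time_s: 8.75
tcp_pos: [0.5194, 0.1124, 0.0195]
tool_rot: [0.0, 0.71, 0.704, 0.001]
wrist_force: [-2.0, 0.5, 0.3]
gripper_width: 0.0599
grasp_force: 0.0
```

play_rows:
  increments:
    - [0,0,0,0,0,0]
    - [0,0,0,0,0,0]
    - [0,0,0,0,0,0]
    - [0,0,0,0,0,0]
    - [0,0,0,0,0,0]
  claw: 1.0
  newtons: 40

```text
time_s: 9.25
tcp_pos: [0.5189, 0.1123, 0.0188]
tool_rot: [0.0, 0.71, 0.704, 0.0]
wrist_force: [0.5, -0.6, 3.8]
gripper_width: 0.0351
grasp_force: 40.0
```

play_rows:
  increments:
    - [0,0,-0.01,0,0,0]
    - [0,0,-0.025,0,0,0]
    - [0,0,-0.05,0,0,0]
    - [0,0,-0.08,0,0,0]
    - [0,0,-0.11,0,0,0]
    - [0,0,-0.12,0,0,0]
    - [0,0,-0.12,0,0,0]

```text
time_s: 9.95
tcp_pos: [0.5189, 0.1123, 0.1393]
tool_rot: [0.001, 0.711, 0.704, 0.001]
wrist_force: [-0.6, -0.8, -4.9]
gripper_width: 0.0351
grasp_force: 40.0
```

```bash
python3 - <<'E'
from h import *
from rig import env
st=env.read_state();print(st["tcp_pos"],st["gripper_width"],st["wrist_force"],st["wrist_torque"],inc(st,[.440,-.237,.12],81.8))
E
```

```text
[0.51893542 0.11234484 0.13931558] 0.03506809261630376 [-0.61497299 -0.75382252 -4.90255554] [-0.03100731 -0.10113634  0.01821603] (array([-0.3501, -0.0756,  0.0191]), array([ 0.1 , -0.02,  7.65]))
```

play_rows:
  increments:
    - [-0.03,-0.006,0,0,0,1]
    - [-0.065,-0.015,0,0,0,2]
    - [-0.1,-0.022,0,0,0,3]
    - [-0.135,-0.03,0,0,0,4]
    - [-0.17,-0.037,0,0,0,5]
    - [-0.205,-0.045,0.005,0,0,6]
    - [-0.24,-0.052,0.01,0,0,7]
    - [-0.275,-0.06,0.015,0,0,7.6]
    - [-0.31,-0.068,0.019,0,0,7.6]
    - [-0.335,-0.073,0.019,0,0,7.6]
    - [-0.35,-0.076,0.019,0,0,7.6]
    - [-0.35,-0.076,0.019,0,0,7.6]
    - [-0.35,-0.076,0.019,0,0,7.6]

```text
time_s: 11.25
tcp_pos: [0.4392, -0.2363, 0.1187]
tool_rot: [-0.001, 0.756, 0.655, -0.0]
wrist_force: [0.3, -0.5, -4.4]
gripper_width: 0.035
grasp_force: 40.0
```

```bash
python3 - <<'E'
import pickle
from h import *
from rig import env,optics
c=optics.read_camera("wrist");t=optics.read_camera("scene");pickle.dump((c,t),open("w3.pkl","wb"))
st=env.read_state();print(st["tcp_pos"],st["gripper_width"],st["wrist_force"])
a=np.radians(-8.2);X=np.array([np.cos(a),np.sin(a),0]);Y=np.array([-np.sin(a),np.cos(a),0]);F=np.array([.4576,-.3066,.008])
im=c["image"][:,:,::-1].copy()
for P in (F+.048*Y,F-.048*Y,F,F+.12*X+[0,0,.042]):
    p=proj(c,P)[0];print(p);cv2.circle(im,tuple(int(round(v)) for v in p),2,(0,0,255),-1)
cv2.imwrite("pics/w3.png",im)
E
```

```text
[ 0.43947279 -0.23593085  0.11914349] 0.035317831653873324 [-1.09002822  1.0192777  -4.90276245]
[351.03228919 213.41554749]
[348.6686063  311.34787818]
[349.80857601 264.11654663]
[506.35498104 287.16470357]
```

View pics/w3.png

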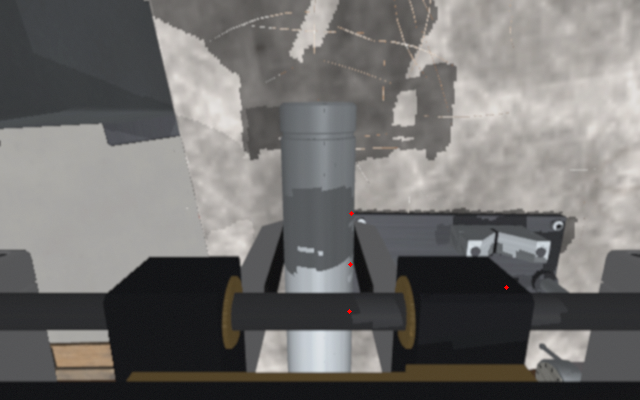

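The wrist view shows the plate's +y front corner at about (354,213), where I predicted it. The bar's +y end is at row 103.

```bash
python3 - <<'E'
import pickle
from h import *
from rig import env
c,t=pickle.load(open("w3.pkl","rb"))
a=np.radians(-8.2);X=np.array([np.cos(a),np.sin(a),0]);Y=np.array([-np.sin(a),np.cos(a),0]);F=np.array([.4576,-.3066,0])
st=env.read_state();T=st["tcp_pos"]
for z in(.13,.14):
    e=ray(c,[[318,104]],z)[0]; print("bar end in stand frame from tcp along y",(e-T)@Y,(e-T)@X)
print("plate side far", proj(c,F+[0,0,.008]+.048*Y+.18*X))
# bar direction from side edges
print(ray(c,[[282,110],[354,110],[287,240],[351,240]],.130).round(4))
print(inc(st,F-.023*X+.069*Y+[0,0,.025],81.8))
E
```

```text
bar end in stand frame from tcp along y 0.0708645752874999 -0.0007974459108815025
bar end in stand frame from tcp along y 0.07065480972615645 -0.0007789608423705156
plate side far [[556.50050391 213.71189923]]
[[ 0.4315 -0.166   0.13  ]
 [ 0.4653 -0.1708  0.13  ]
 [ 0.4232 -0.2309  0.13  ]
 [ 0.4561 -0.2356  0.13  ]]
(array([0.0016, 0.0051, 0.0941]), array([-0.03, -0.02,  0.11]))
```

play_rows:
  increments:
    - [0.002,0.005,0.03,0,0,0]
    - [0.002,0.005,0.06,0,0,0]
    - [0.002,0.005,0.085,0,0,0]
    - [0.002,0.005,0.1,0,0,0]
    - [0.002,0.005,0.106,0,0,0]
    - [0.002,0.005,0.109,0,0,0]
    - [0.002,0.005,0.109,0,0,0]
    - [0.002,0.005,0.109,0,0,0]

```text
time_s: 12.15
tcp_pos: [0.445, -0.2358, 0.0113]
tool_rot: [0.001, 0.756, 0.655, 0.0]
wrist_force: [0.4, 0.6, -5.1]
gripper_width: 0.0348
grasp_force: 40.0
```

play_rows:
  increments:
    - [0,0.002,0.002,0,0,0]
    - [0,0.004,0.003,0,0,0]
    - [0,0.005,0.003,0,0,0]
    - [0,0.006,0.003,0,0,0]
    - [0,0.006,0.003,0,0,0]

```text
time_s: 12.65
tcp_pos: [0.4506, -0.2366, 0.0075]
tool_rot: [0.0, 0.756, 0.655, -0.0]
wrist_force: [0.0, 0.2, -4.3]
gripper_width: 0.0353
grasp_force: 40.0
```

play_rows:
  increments:
    - [0,0.001,0,0,0,0]
    - [0,0.002,0,0,0,0]
    - [0,0.002,0,0,0,0]

```text
time_s: 12.95
tcp_pos: [0.4521, -0.2367, 0.0073]
tool_rot: [-0.001, 0.756, 0.655, -0.0]
wrist_force: [-2.6, 1.3, -3.8]
gripper_width: 0.0352
grasp_force: 40.0
```

play_rows:
  increments:
    - [0,0,0.001,0,0,0]
    - [0,0.001,0.001,0,0,0]
    - [0,0.001,0.001,0,0,0]

```text
time_s: 13.25
tcp_pos: [0.4526, -0.2367, 0.0068]
tool_rot: [-0.001, 0.756, 0.655, -0.0]
wrist_force: [-11.8, 3.9, 10.1]
gripper_width: 0.0353
grasp_force: 40.1
```

play_rows:
  increments:
    - [0,-0.0005,-0.0005,0,0,0]
    - [0,-0.0005,-0.0005,0,0,0]

```text
time_s: 13.45
tcp_pos: [0.4524, -0.2367, 0.0069]
tool_rot: [-0.001, 0.756, 0.655, -0.0]
wrist_force: [-6.7, 2.9, 1.3]
gripper_width: 0.0351
grasp_force: 40.0
```

play_rows:
  increments:
    - [0,0,0,0,0,0]
    - [0,0,0,0,0,0]
    - [0,0,0,0,0,0]
    - [0,0,0,0,0,0]
    - [0,0,0,0,0,0]
    - [0,0,0,0,0,0]
    - [0,0,0,0,0,0]
    - [0,0,0,0,0,0]
  claw: 0.5

```text
time_s: 14.25
tcp_pos: [0.453, -0.2369, 0.007]
tool_rot: [0.0, 0.756, 0.655, 0.0]
wrist_force: [-1.0, 0.5, 0.0]
gripper_width: 0.0468
grasp_force: 0.0
```

```bash
python3 - <<'E'
import pickle
from h import *
from rig import env,optics
c=optics.read_camera("wrist");t=optics.read_camera("top");pickle.dump((c,t),open("w4.pkl","wb"))
st=env.read_state();print(st["tcp_pos"],st["gripper_width"],st["wrist_force"])
im=np.vstack([c["image"][50:400,:,::-1],cv2.resize(t["image"][135:260,330:490,::-1],None,fx=2,fy=2,interpolation=cv2.INTER_CUBIC)@np.eye(3) if 0 else np.zeros((0,640,3),np.uint8)])
x=cv2.resize(t["image"][135:255,370:490,::-1],(240,240));im[:240,:240]=x
cv2.imwrite("pics/w4.png",im)
E
```

```text
[ 0.45293442 -0.23689675  0.0069388 ] 0.04726256364325032 [-0.0854516  -0.69728509 -0.59101944]
```

View pics/w4.png

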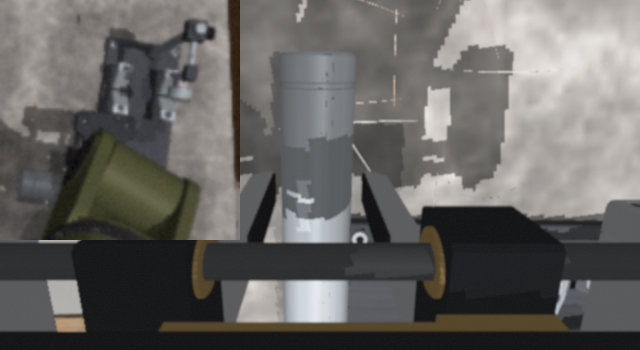

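The bar lies still between the fingers against the plate (wrist cols 278–355). Checking that it is at rest, and where the indicator column is.

```bash
python3 - <<'E'
import pickle
from h import *
from rig import env,optics
c,_=pickle.load(open("w4.pkl","rb"));n=optics.read_camera("wrist")
print("motion",cv2.absdiff(c["image"],n["image"])[90:280].mean(), [cv2.phaseCorrelate(np.float32(c["image"][100:210,270:370,1]),np.float32(n["image"][100:210,270:370,1]))])
t=pickle.load(open("c0.pkl","rb"))["top"]
px=lambda u,v:((u+.5)/6-.5+400,(v+.5)/6-.5+135)
a=np.radians(-8.2);X=np.array([np.cos(a),np.sin(a),0]);Y=np.array([-np.sin(a),np.cos(a),0]);S=np.array([.4576,-.3066,0])+.12*X
for p,z in(((375,90),.184),((440,60),.184),((422,82),.184),((235,155),.008),((372,240),.16),((412,200),.16)):
    q=ray(t,[px(*p)],z)[0]-S;print(p,(q@X).round(4),(q@Y).round(4))
E
```

```text
motion 0.7599259868421052 [((0.004014159292218267, 0.015861291092484464), 1.001602715730667)]
(375, 90) 0.0522 0.0023
(440, 60) 0.0664 -0.0204
(422, 82) 0.0574 -0.0146
(235, 155) 0.055 0.0055
(372, 240) 0.0006 -0.0101
(412, 200) 0.0176 -0.0234
```

play_rows:
  increments:
    - [0.01,0,-0.001,0,0,0]
    - [0.02,0,-0.001,0,0,0]
    - [0.03,0,-0.001,0,0,0]
    - [0.04,0,-0.001,0,0,0]
    - [0.043,0,-0.001,0,0,0]
    - [0.043,0,-0.001,0,0,0]
    - [0.043,0,-0.001,0,0,0]

```text
time_s: 15.1
tcp_pos: [0.4591, -0.1944, 0.008]
tool_rot: [0.0, 0.756, 0.655, -0.0]
wrist_force: [0.1, 0.0, -1.0]
gripper_width: 0.047
grasp_force: 0.0
```

play_rows:
  increments:
    - [0,0,0,0,0,0]
    - [0,0,0,0,0,0]
    - [0,0,0,0,0,0]
    - [0,0,0,0,0,0]
    - [0,0,0,0,0,0]
  claw: 1.0
  newtons: 60

```text
time_s: 15.6
tcp_pos: [0.4589, -0.1945, 0.0079]
tool_rot: [-0.0, 0.756, 0.655, -0.0]
wrist_force: [-1.9, -2.7, -0.3]
gripper_width: 0.0349
grasp_force: 60.0
```

play_rows:
  increments:
    - [0,-0.001,-0.005,0,0,0]
    - [0,-0.003,-0.015,0,0,0]
    - [0,-0.005,-0.03,0,0,0]
    - [0,-0.005,-0.045,0,0,0]
    - [0,-0.005,-0.052,0,0,0]
    - [0,-0.005,-0.052,0,0,0]
    - [0,-0.005,-0.052,0,0,0]

```text
time_s: 16.3
tcp_pos: [0.4539, -0.1935, 0.0597]
tool_rot: [-0.0, 0.756, 0.655, -0.0]
wrist_force: [-0.6, 0.1, -3.7]
gripper_width: 0.0348
grasp_force: 60.0
```

```bash
python3 - <<'E'
import pickle
from h import *
from rig import env,optics
c=optics.read_camera("wrist");t=optics.read_camera("scene");pickle.dump((c,t),open("w5.pkl","wb"))
st=env.read_state();print(st["tcp_pos"],st["gripper_width"],st["wrist_force"],st["wrist_torque"])
s=cv2.resize(t["image"][100:210,310:450,::-1],(764,600),interpolation=cv2.INTER_CUBIC)
cv2.imwrite("pics/w5.png",s)
x=cv2.resize(c["image"][:,:,::-1],(320,200));s[400:,444:]=x;cv2.imwrite("pics/w5.png",s)
E
```

```text
[ 0.45376032 -0.19340608  0.0593032 ] 0.035021611310525176 [ 0.57008717  0.02213927 -4.17456518] [ 0.18440875 -0.12683083  0.00884614]
```

View pics/w5.png

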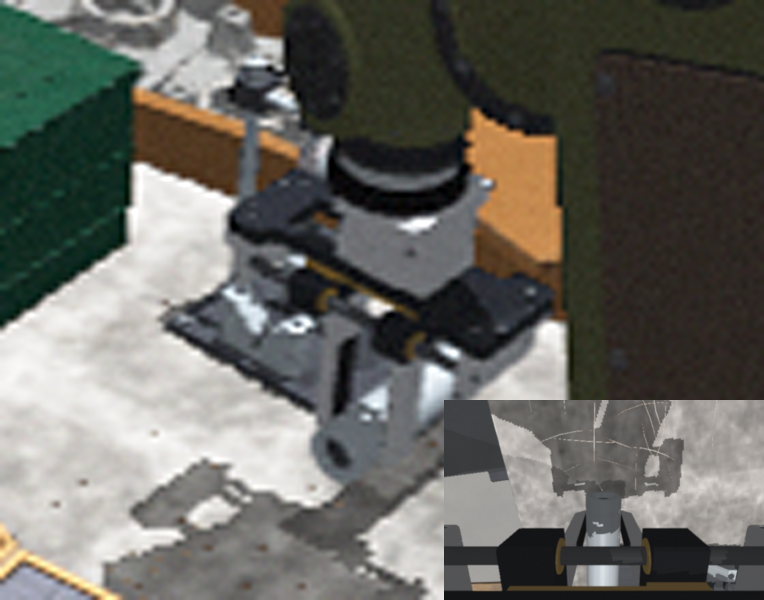

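The scene crop shows the bar's +y end face centred at crop px (343,452), and the bar looks about level. Quantifying its tilt.

```bash
python3 - <<'E'
import pickle
from h import *
from rig import env
c,t=pickle.load(open("w5.pkl","rb"));st=env.read_state();T=st["tcp_pos"]
a=np.radians(-8.2);X=np.array([np.cos(a),np.sin(a),0]);Y=np.array([-np.sin(a),np.cos(a),0])
A=T+[0,0,.0105]
print("scene obs",310+343.5/5.457-.5,100+452.5/5.455-.5)
for tl in(0,.1,.2):
    D=Y*np.cos(tl)+np.array([0,0,np.sin(tl)]);N=np.array([0,0,np.cos(tl)])-Y*np.sin(tl)
    E=A+.027*D
    print(tl,"scene",proj(t,E)[0].round(1),"wrist end top",proj(c,E+.018*N)[0].round(1),"end +-x",proj(c,np.array([E+.018*X,E-.018*X])).round(1).tolist())
im=c["image"];g=im[150:215,322,:].mean(1);print(np.arange(150,215,2),g[::2].round().astype(int))
for r in(192,198,204,215,225,235): print(r,np.abs(np.diff(im[r,270:370].astype(int).mean(1))).argsort()[-6:]+270)
E
```

```text
scene obs 372.44667399670146 182.4514207149404
0 scene [370.4 183.3] wrist end top [318.8 203.7] end +-x [[354.3, 194.5], [283.1, 194.4]]
0.1 scene [370.5 182.7] wrist end top [318.8 209.3] end +-x [[354.9, 196.0], [282.6, 195.9]]
0.2 scene [370.6 182. ] wrist end top [318.8 215.6] end +-x [[355.4, 198.1], [282.0, 198.0]]
[150 152 154 156 158 160 162 164 166 168 170 172 174 176 178 180 182 184
 186 188 190 192 194 196 198 200 202 204 206 208 210 212 214] [92 91 94 95 97 95 78 75 72 72 71 73 72 70 71 71 75 80 89 90 89 88 86 58
 70 86 88 89 90 90 89 90 91]
192 [368 285 359 282 284 283]
198 [360 355 353 354 283 282]
204 [281 355 282 283 353 354]
215 [355 284 282 354 353 283]
225 [350 281 353 368 347 348]
235 [352 279 353 356 283 280]
```

play_rows:
  increments:
    - [-0.015,0.005,-0.002,0,0,0]
    - [-0.03,0.01,-0.002,0,0,0]
    - [-0.045,0.02,-0.002,0,0,0]
    - [-0.05,0.035,-0.002,0,0,0]
    - [-0.05,0.05,-0.002,0,0,0]
    - [-0.05,0.065,-0.002,0,0,0]
    - [-0.05,0.08,-0.002,0,0,0]
    - [-0.05,0.08,-0.002,0,0,0]
    - [-0.05,0.08,-0.002,0,0,0]

```text
time_s: 17.3
tcp_pos: [0.5257, -0.2551, 0.0613]
tool_rot: [-0.0, 0.756, 0.655, -0.0]
wrist_force: [-0.3, 0.9, -3.9]
gripper_width: 0.0345
grasp_force: 60.0
```

```bash
python3 - <<'E'
import pickle
from h import *
from rig import env,optics
c=optics.read_camera("wrist");t=optics.read_camera("scene");p=optics.read_camera("top")
st=env.read_state();T=st["tcp_pos"];print(T,st["wrist_force"],st["wrist_torque"])
s=np.zeros((600,800,3),np.uint8)
s[:400,:509]=cv2.resize(t["image"][100:210,310:450,::-1],(509,400),interpolation=cv2.INTER_CUBIC)
s[400:,:320]=cv2.resize(c["image"][:,:,::-1],(320,200))
s[200:,400:]=cv2.resize(p["image"][135:235,390:490,::-1],(400,400),interpolation=cv2.INTER_CUBIC)
cv2.imwrite("pics/w6.png",s)
a=np.radians(-8.2);X=np.array([np.cos(a),np.sin(a),0]);Y=np.array([-np.sin(a),np.cos(a),0]);S=np.array([.4576,-.3066,0])+.12*X
print((T-S)@X,(T-S)@Y,"far end top-cam px",proj(p,T+[0,0,.0105]-.142*Y))
E
```

```text
[ 0.52565384 -0.25474286  0.06181753] [ 0.81909212  0.24734552 -4.61001309] [ 0.18128369 -0.1251976  -0.00266234]
-0.060038251757186474 0.06103341258526138 far end top-cam px [[475.98646167 206.99076935]]
```

View pics/w6.png

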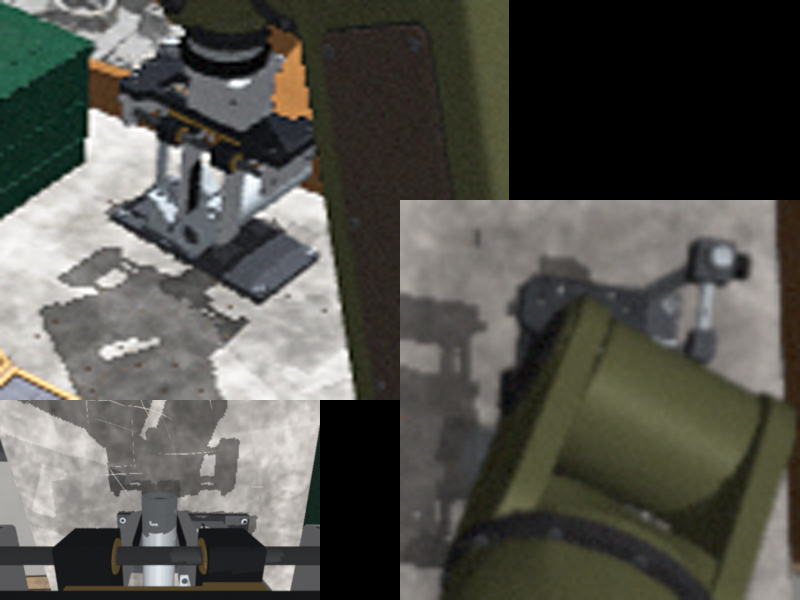

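The bar is in front of the V-blocks with the far end hidden by the arm, and the indicator is clear at top-crop (700,340). I go in slowly and watch the forces.

play_rows:
  increments:
    - [0,0.005,0,0,0,0]
    - [0,0.01,0,0,0,0]
    - [0,0.015,0,0,0,0]
    - [0,0.02,0,0,0,0]
    - [0,0.025,0,0,0,0]
    - [0,0.03,0,0,0,0]
    - [0,0.03,0,0,0,0]

```text
time_s: 18.15
tcp_pos: [0.5564, -0.2587, 0.0619]
tool_rot: [0.0, 0.756, 0.655, 0.0]
wrist_force: [-0.3, -0.4, -4.3]
gripper_width: 0.0346
grasp_force: 60.0
```

play_rows:
  increments:
    - [0,0.005,0,0,0,0]
    - [0,0.01,0,0,0,0]
    - [0,0.015,0,0,0,0]
    - [0,0.02,0,0,0,0]
    - [0,0.025,0,0,0,0]
    - [0,0.03,0,0,0,0]
    - [0,0.03,0,0,0,0]

```text
time_s: 18.85
tcp_pos: [0.5861, -0.263, 0.0619]
tool_rot: [0.0, 0.756, 0.655, 0.0]
wrist_force: [-0.6, 1.1, -4.0]
gripper_width: 0.0349
grasp_force: 60.0
```

play_rows:
  increments:
    - [0,0,0.003,0,0,0]
    - [0,0,0.006,0,0,0]
    - [0,0,0.009,0,0,0]
    - [0,0,0.012,0,0,0]
    - [0,0,0.014,0,0,0]
    - [0,0,0.014,0,0,0]
    - [0,0,0.014,0,0,0]

```text
time_s: 19.55
tcp_pos: [0.5856, -0.263, 0.048]
tool_rot: [0.0, 0.756, 0.655, 0.0]
wrist_force: [-0.9, 0.0, -4.0]
gripper_width: 0.0348
grasp_force: 60.0
```

play_rows:
  increments:
    - [0,0,0.0015,0,0,0]
    - [0,0,0.003,0,0,0]
    - [0,0,0.0045,0,0,0]
    - [0,0,0.0045,0,0,0]

```text
time_s: 19.95
tcp_pos: [0.5855, -0.2629, 0.0433]
tool_rot: [-0.0, 0.756, 0.655, -0.0]
wrist_force: [-0.6, 0.4, -2.2]
gripper_width: 0.035
grasp_force: 60.0
```

play_rows:
  increments:
    - [0,0,0.001,0,0,0]
    - [0,0,0.002,0,0,0]
    - [0,0,0.002,0,0,0]

```text
time_s: 20.25
tcp_pos: [0.5856, -0.263, 0.0415]
tool_rot: [-0.0, 0.756, 0.655, -0.0]
wrist_force: [-1.5, 1.8, -1.2]
gripper_width: 0.0346
grasp_force: 60.0
```

play_rows:
  increments:
    - [0,0,0.0005,0,0,0]
    - [0,0,0.001,0,0,0]
    - [0,0,0.001,0,0,0]

```text
time_s: 20.55
tcp_pos: [0.5857, -0.2629, 0.041]
tool_rot: [0.0, 0.756, 0.655, 0.0]
wrist_force: [-5.0, 3.6, 5.0]
gripper_width: 0.0346
grasp_force: 60.0
```

play_rows:
  increments:
    - [0,0,0.0005,0,0,0]
    - [0,0,0.0005,0,0,0]
  newtons: 12

```text
time_s: 20.75
tcp_pos: [0.5858, -0.263, 0.0404]
tool_rot: [0.0, 0.756, 0.655, 0.0]
wrist_force: [-4.1, 2.1, 5.3]
gripper_width: 0.0357
grasp_force: 12.0
```

play_rows:
  increments:
    - [0,-0.001,0,0,0,0]
    - [0,-0.001,0,0,0,0]
  newtons: 5

```text
time_s: 20.95
tcp_pos: [0.5848, -0.2629, 0.0399]
tool_rot: [0.0, 0.755, 0.655, 0.0]
wrist_force: [1.0, 0.7, 0.6]
gripper_width: 0.0359
grasp_force: 5.0
```

play_rows:
  increments:
    - [0,0,0,0,0,0]
    - [0,0,0,0,0,0]
    - [0,0,0,0,0,0]
    - [0,0,0,0,0,0]
  claw: 0.5

```text
time_s: 21.35
tcp_pos: [0.5846, -0.2629, 0.0399]
tool_rot: [0.0, 0.756, 0.655, -0.0]
wrist_force: [-0.7, -0.4, -0.6]
gripper_width: 0.047
grasp_force: 0.0
```

play_rows:
  increments:
    - [0,0,-0.01,0,0,0]
    - [0,0,-0.025,0,0,0]
    - [0.01,0,-0.05,0,0,0]
    - [0.03,0,-0.09,0,0,0]
    - [0.06,0,-0.13,0,0,0]
    - [0.1,0,-0.15,0,0,0]
    - [0.15,-0.02,-0.16,0,0,0]
    - [0.2,-0.06,-0.16,0,0,0]
    - [0.24,-0.1,-0.16,0,0,0]
    - [0.24,-0.1,-0.16,0,0,0]
    - [0.24,-0.1,-0.16,0,0,0]

```text
time_s: 22.45
tcp_pos: [0.5186, -0.0088, 0.202]
tool_rot: [0.001, 0.755, 0.656, 0.001]
wrist_force: [-0.7, -0.2, -0.0]
gripper_width: 0.0471
grasp_force: 0.0
```

```bash
python3 - <<'E'
from h import *
from rig import env,optics
p=optics.read_camera("top");t=optics.read_camera("scene")
st=env.read_state();print(st["tcp_pos"],st["wrist_force"])
s=np.zeros((600,800,3),np.uint8)
q=p["image"][135:235,405:485,::-1].copy()
s[:,:480]=cv2.resize(q,(480,600),interpolation=cv2.INTER_CUBIC)
s[:300,480:]=cv2.resize(t["image"][100:190,320:416,::-1],(320,300),interpolation=cv2.INTER_CUBIC)
s[310:510,480:]=cv2.resize(p["image"][:,:,::-1],(320,200))
cv2.imwrite("pics/w7.png",s)
a=np.radians(-8.2);X=np.array([np.cos(a),np.sin(a),0]);Y=np.array([-np.sin(a),np.cos(a),0]);S=np.array([.4576,-.3066,.05])+.12*X
for o in(.085,0,-.085):
  for x in(.018,-.018):
    v=proj(p,S+o*Y+x*X)[0];print("exp crop px",((v-[405,135]+.5)*6-.5).round())
E
```

```text
[ 0.51998679 -0.01104844  0.20140802] [ 0.1241067  -0.40491186  0.17107452]
exp crop px [ 35. 203.]
exp crop px [ 25. 287.]
exp crop px [236. 228.]
exp crop px [227. 313.]
exp crop px [438. 254.]
exp crop px [429. 339.]
```

View pics/w7.png

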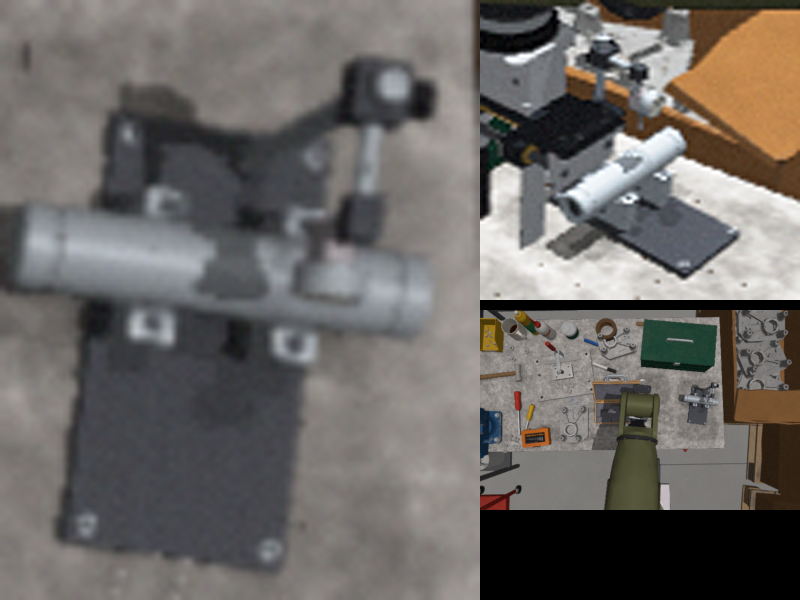

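The bar lies in both Vs. Its edges, at crop rows 203→255 (top) and 288→335 (bottom), match the predicted seated ones. It spans cols 20–432, about 2 mm to +y of centre. The lid is still open and the arm is clear.

```bash
python3 -c "
from rig import env
print(env.sign_off())"
```

```text
the job is handed in; nothing more can be done
None
```

The job is handed in (no verdict was returned): in the last pictures the bar lies in both V-blocks about 2 mm off centre and let go, the case lid is open, and the arm is clear of everything.

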